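# Set up the soap dish with a scraper from the drying rack

### The job

Set up the soap dish for washing up: push the white ceramic soap dish along the shelf, without lifting it, until it stands wholly on its dark drip mat with the soap still in it. Slide the dark blue scraper straight up out of the white drying rack and lower it, without dropping it, into the narrow bay along the back of the dish, so that it stands there on its lower edge, grip bead up. Leave the rack, the other two plates in it and the amber bottle where they are; you may do the dish or the scraper first.

Things in the scene. Friction and masses are not known exactly. Their poses are not given: they have to be found in the camera images.
- dark_scraper: The scraper to move: a stiff dark blue silicone-covered plate (80 g), 100 mm wide (its x), 95 mm high (its z), blade 5 mm thick (its y), with a grip bead 8 mm thick along its top edge (82 to 95 mm above its lower edge). Origin: centre of its lower edge. It stands upright in one of the rack's three grooves; which one varies.
- dark_scraper_grip (a point): Middle of the dark scraper's grip bead, 88.5 mm above its lower edge: where to pinch it, from above, the fingers closing along its y.
- rack: Loose white plastic drying rack (0.5 kg), 114 mm along its x, 136 mm along its y, 50 mm high; not to be shifted. Origin: centre of its underside. Three open-topped grooves, at its y = -48, 0 and +48 mm, hold the side edges of plates that stand across it (plate x along rack x, plate y along rack y). All three are filled; the air gap between neighbouring plates is about 40 mm.
- rack_groove (a point): Middle groove of the rack, at its foot (rack x = 0, y = 0, z = 8 mm), axes as the rack's. The grooves are 8 mm wide for the 5 mm plates, with 104 mm between end walls for 100 mm plates. Plates stand on floor bars 8 mm up, their tops at 103 mm; groove walls end at 50 mm, so a plate is free after 42 mm of lift.
- light_scraper: Bystander: light blue scraper of the same shape and size and axes as the dark one, in another groove of the rack.
- drain_plate: Bystander: white ribbed plastic drain plate 100 x 5 x 95 mm, no bead, in another groove of the rack. Origin: centre of its lower edge.
- soap_dish: Loose white ceramic soap dish (about 0.45 kg), flat-bottomed, 150 mm along its x, 104 mm along its y. Origin: centre of its underside. Front part (its -y side): soap tray, with a front wall and end walls 30 mm high. Back part (its +y side): a narrow open-topped bay, walls 46 mm high. A push of a few newtons low on a wall slides it.
- bay_floor (a point): Centre of the floor of the dish's bay (in the dish at x = 0, y = 38 mm, z = 8 mm); axes as the dish's. The bay is 138 mm long inside (x) and 16 mm wide inside (y), its front, back and end walls 6 mm thick and 38 mm above this floor. A scraper let go in it leans up to about 15 degrees against a wall.
- dish_corner_fl (a point): Corner of the dish's underside at its x = -75, y = -52 mm.
- dish_corner_fr (a point): Corner of the dish's underside at its x = +75, y = -52 mm.
- dish_corner_bl (a point): Corner of the dish's underside at its x = -75, y = +52 mm.
- dish_corner_br (a point): Corner of the dish's underside at its x = +75, y = +52 mm.
- soap: Cream bar of soap, 80 x 52 x 24 mm, 100 g, loose on low ribs in the dish's tray (its underside 12 mm above the dish's). Origin: centre of its underside. It rides along in the dish.
- drip_mat: Flat dark rubber drip mat with a thin grey line round its border, 200 mm (its x) by 150 mm (its y), 1 mm thick; stuck down and so thin that it does not hinder the sliding dish. Origin: its centre. It lies on the dish's +y (back) side, to the robot's left of the dish.
- bottle: Bystander: empty amber glass bottle with a black cap, 62 mm diameter, 155 mm high, standing beyond the dish. Origin: centre of its underside.
Things that resemble listed ones, but are neither listed nor needed, are in the scene too. What is shaped like the dark_scraper but red is not meant.

How it is judged:
On the way, in this order (a step that is already met when the one before it is completed fails the run):
1. the dark scraper has been drawn up clear of the rack's grooves (its lower edge over 52 mm above the rack's underside) (z of dark_scraper in the frame of rack above 0.052 m), for 0.1 s.
2. the dark scraper stands on the floor of the dish's bay (x of dark_scraper in the frame of bay_floor between -0.03 and 0.03 m and y of dark_scraper in the frame of bay_floor between -0.009 and 0.009 m and z of dark_scraper in the frame of bay_floor below 0.006 m and angle between dark_scraper's own z axis and vertical below 0.45 rad), for 0.2 s.
At the end, for the whole second after the job is handed in: Dish corners all on the mat (3 mm overhang allowed). Dark scraper in the bay, bead up, leaning under 0.45 rad; middle of its lower edge within 6 mm of the floor, 9 mm of the centre line and 30 mm of the middle along it. Soap in the tray. Dish, scraper and soap at rest (all of step 2 and x of dish_corner_fl in the frame of drip_mat between -0.103 and 0.103 m and y of dish_corner_fl in the frame of drip_mat between -0.078 and 0.078 m and x of dish_corner_fr in the frame of drip_mat between -0.103 and 0.103 m and y of dish_corner_fr in the frame of drip_mat between -0.078 and 0.078 m and x of dish_corner_bl in the frame of drip_mat between -0.103 and 0.103 m and y of dish_corner_bl in the frame of drip_mat between -0.078 and 0.078 m and x of dish_corner_br in the frame of drip_mat between -0.103 and 0.103 m and y of dish_corner_br in the frame of drip_mat between -0.078 and 0.078 m and x of soap in the frame of soap_dish between -0.05 and 0.05 m and y of soap in the frame of soap_dish between -0.04 and 0.02 m and z of soap in the frame of soap_dish below 0.022 m and linear speed of each of soap_dish, dark_scraper, soap below 0.02 m/s); the robot touches nothing.
It fails at once if the light scraper, drain plate or bottle is shifted by more than 30 mm (distance of any of light_scraper, drain_plate, bottle from where it was at the start of the episode above 0.03 m).
It fails at once if the rack is shifted by more than 30 mm or tipped more than 0.2 rad (distance of rack from where it was at the start of the episode above 0.03 m or angle between rack's own z axis and vertical above 0.2 rad).
It fails at once if the dish is lifted more than 15 mm or tipped more than 0.2 rad (height (world z) of soap_dish above 0.015 m or angle between soap_dish's own z axis and vertical above 0.2 rad).
It fails at once if the dark scraper is dropped: let go over the bay with its lower edge more than 15 mm above the bay floor (contact force between the fingers and dark_scraper below 0.02 N and z of dark_scraper in the frame of bay_floor above 0.015 m and x of dark_scraper in the frame of bay_floor between -0.06 and 0.06 m and y of dark_scraper in the frame of bay_floor between -0.03 and 0.03 m).
It also fails if it takes over 58 s, if anything falls off the work surface, if the arm or the gripper's body presses on something with over 40 N, if the wrist force passes 120 N, or if a joint passes its speed limit or range.

### The arm

A 6-joint arm with a two-finger parallel gripper is mounted at the origin on the work surface. World frame = base frame: x ahead of the robot, y to its left, z up, the work surface at z = 0. Lengths are in m, angles in rad, forces in N, time in s.
With the tool pointing down it reaches from about 0.425 to 1.125 m from the base axis. Payload 14.9 kg.
Tool frame: the origin (TCP) lies at the very end of the fingers, on their centre line; the grasp point (between the pads) lies 19 mm behind it; z points along the fingers, y is the line along which they close (so a half turn about z gives the same grasp; the last joint's range is limited). The gripper opens to 91 mm and grips with 3 to 60 N. Pads are 32 mm wide; open, the fingers measure 118 mm over their backs; the gripper's body (76 mm by 178 mm) begins 60 mm behind the grasp point.
Start: joints at [1.068, 0.379, 1.734, -0, 1.028, -0.033], TCP at [0.317, 0.624, 0.187] pointing down, gripper open.
Joint ranges: [-2.77, 2.77], [-0.74, 2.19], [0, 2.66], [-1.06, 4.2], [0.31, 2.87], [-3.08, 3.08]. Speed limits (rad/s): [1.89, 1.89, 2.39, 3.14, 3.14, 3.14].

### API

Orientations are given as [roll, pitch, yaw] about the fixed x, y, z axes, in that order (R = Rz(yaw) Ry(pitch) Rx(roll)).
In Python, from workcell import ctrl, snapshot, search_frame, place_of gives the robot as it stands.
- The arm moves only by the tool apply_moves, never from a script. Its arguments are lists of equal length, an entry for each row: "grip": the closure, from 0 (fully open) to 1 (shut); "dp": the shift along the tool's x, y, z scaled (see below), a list of three; "yaw": the turn about the tool's z scaled (see below). In form: {"grip": [grip, ...], "dp": [[x, y, z], ...], "yaw": [yaw, ...]}. A call has 1 to 8 rows; each row is the pose to reach, as a shift and turn from the pose commanded when the call began, along the tool's axes at that moment, turning the shorter way round; what a row does not reach only later rows make up. The controller multiplies each number of a shift by 20 cm and each number of a turn by 2 pi rad. A row lasts 1/8 s, in which the tool goes at most 62.5 mm and 10.7 degrees, less where a joint would pass 70% of its speed; a pose out of reach is approached as far as the arm can. A call with a number of a shift or a turn outside -1 to 1 is refused whole. A call with a gripper value outside its range is refused whole. The fingers move at their own pace and stop on an object; "newtons" is the grip in N (left out, the last holds). Time passes only in rows, so rows that repeat a pose let the fingers close. It gives the time, the measured TCP pose, the force, the opening and the grip force at its end, in the units of the state.
- ctrl.read_state(): the state, without advancing time (a new reading comes with each control period).
- snapshot(name): name is "scene" or "side" or "wrist"; returns a dict with "img" (400x640x3 uint8, blue, green, red), "mtx" (3x3 intrinsics, pixels), "k1" (the pictures are not rectified: a ray, as slopes to the right and down, at radius r is drawn at 1 + k1 r^2 times it, then the intrinsics apply), "R" (3x3) and "t" (3): a world point X has camera coordinates R X + t. Camera axes: x right, y down, z forward; pixel columns grow to the right and rows downward; lengths in m; the calibration is good to about 2 mm. A picture is of the moment at which its call begins. There is no depth.
- ctrl.finish_job(): hands the job in; it is judged then, once.
Trained networks look in a picture, given as the dict that the camera call returned (one of the last four; its "shot" number tells which), for a name from the list of things; names that differ only in an ending like _2 or _b are one class to them, and where a whole thing is asked for, a point or a joint stands for the part that bears it (a point fixed in the world has none). Each returns a list of dicts, best first, with "score" (0 to 1); they miss things now and then, are a little off and sometimes report something else, mostly with a low value. They report only what shows in the picture. A call takes as long as a camera call. They do not tell look-alikes from the thing itself.
- search_frame(picture, query): "centre" ([x, y, z] in m, in the coordinates of the camera as it stood for that picture, good to about 4 mm: the middle of the surface that is visible of it).
- place_of(picture, query): "centre" ([x, y, z] in m, in the coordinates of the camera as it stood for that picture, good to about 4 mm: a listed point, or the origin of a listed thing).
The state is a dict: "time": time; "joints": joint angles; "qvel": joint speeds; "tau": joint torques, N m; "tool_pos": TCP position; "eef_rot": TCP orientation; "contact_force": force on the tool from outside, world axes, zero at the start; "torque": the same for the moment, N m; "opening": opening from 0.0 (shut) to 1.0 (fully open); "gripper_force": force on a finger pad.
Only numpy, scipy, OpenCV 4.12 (cv2) and the standard library are available. Lean on these libraries where they do the work, as an engineer would, in place of code of your own. Each camera call takes 0.05 s, during which the arm holds its last target. There are 200 camera calls.

## Working session

There is one attempt and no reset: what is moved stays moved. The work goes in short steps, Python scripts to look and compute and a tool call to move; the robot and the scene stay as the last step left them, time stands still between calls to the robot, and variables do not carry over. Pictures are saved under pics/ and viewed, at most 10 in all, crops included, and the job is handed in when it is done.

Besides the shell and the picture viewer there is one more tool, called as name([rows], argument=value, ...), one row to a line, values as JSON. apply_moves: Moves the arm, as the interface text tells. Shifts and turns lie within -1 to 1; 1 stands for 20 cm of shift or 2 pi rad of turn. Its arguments: {"type":"object","properties":{"grip":{"type":"array","items":{"type":"number"}},"dp":{"type":"array","items":{"type":"array","items":{"type":"number","minimum":-1,"maximum":1}}},"yaw":{"type":"array","items":{"type":"number","minimum":-1,"maximum":1}},"newtons":{"type":"number"}},"required":["grip","dp","yaw"]}

```bash
mkdir -p pics
cat > h.py <<'E'
import numpy as np, cv2
from workcell import ctrl, snapshot, search_frame, place_of
def w(s,c): return s["R"].T@(np.array(c)-s["t"])
def px(s,X):
    c=s["R"]@np.array(X)+s["t"]; a=c[:2]/c[2]; a=a*(1+s["k1"]*(a@a)); return (s["mtx"]@[a[0],a[1],1])[:2]
def ray(s,u,v,z):
    d=cv2.undistortPoints(np.array([[[u,v]]],float),s["mtx"],np.array([s["k1"],0,0,0.]))[0,0]
    o=-s["R"].T@s["t"]; r=s["R"].T@np.array([d[0],d[1],1]); return o+r*(z-o[2])/r[2]
E
python3 - <<'E'
from h import *
st=ctrl.read_state(); print({k:np.round(v,3) for k,v in st.items()})
for n in ["scene","side"]:
    s=snapshot(n); cv2.imwrite(f"pics/{n}0.png",s["img"]); print(n, np.round(-s["R"].T@s["t"],3), s["k1"])
    for q in ["dark_scraper","dark_scraper_grip","light_scraper","drain_plate","rack","rack_groove","soap_dish","bay_floor","dish_corner_fl","dish_corner_fr","dish_corner_bl","dish_corner_br","soap","drip_mat","bottle"]:
        print(q,[(round(r["score"],2),np.round(w(s,r["centre"]),3).tolist(),px(s,w(s,r["centre"])).astype(int).tolist()) for r in place_of(s,q)[:3]])
E
```

```text
{'time': np.float64(0.0), 'joints': array([ 1.068,  0.379,  1.735, -0.   ,  1.028, -0.033]), 'qvel': array([-0.001,  0.003, -0.002, -0.   ,  0.001,  0.   ]), 'tau': array([-0.0000e+00, -7.6372e+01, -4.3436e+01,  6.5000e-02,  4.3000e-02,
       -0.0000e+00]), 'tool_pos': array([0.317, 0.624, 0.186]), 'eef_rot': array([-3.141, -0.   ,  2.672]), 'contact_force': array([-0.199, -0.763, -0.331]), 'torque': array([-0.003, -0.018,  0.021]), 'gripper_force': np.float64(0.0), 'opening': np.float64(0.999)}
scene [1.157 0.424 0.695] -0.05559705847496226
dark_scraper [(0.92, [0.631, -0.227, 0.001], [207, 219]), (0.82, [0.467, -0.236, 0.01], [251, 180]), (0.63, [0.391, -0.123, 0.0], [306, 184])]
dark_scraper_grip [(0.98, [0.468, -0.235, 0.097], [248, 151]), (0.94, [0.633, -0.231, 0.091], [199, 188]), (0.77, [0.388, -0.121, 0.094], [307, 152])]
light_scraper [(0.63, [0.475, -0.279, 0.009], [236, 176]), (0.52, [0.524, 0.262, -0.005], [425, 286]), (0.25, [0.483, -0.329, 0.011], [219, 170])]
drain_plate [(0.75, [0.486, -0.33, 0.011], [218, 171])]
rack [(0.96, [0.477, -0.28, 0.002], [235, 179]), (0.4,
[... 1559 characters left out ...]
h [(0.93, [0.546, 0.032, -0.002], [307, 221]), (0.3, [0.619, 0.098, 0.0], [317, 200]), (0.2, [0.484, -0.33, 0.005], [384, 321])]
bay_floor [(0.64, [0.541, 0.073, 0.009], [296, 211])]
dish_corner_fl [(0.96, [0.485, -0.039, 0.001], [301, 243]), (0.74, [0.529, 0.258, -0.002], [258, 184])]
dish_corner_fr [(0.87, [0.628, -0.001, -0.005], [342, 219])]
dish_corner_bl [(0.83, [0.467, 0.072, -0.003], [271, 223])]
dish_corner_br [(0.71, [0.617, 0.098, 0.001], [316, 200]), (0.4, [0.56, 0.029, 0.014], [312, 215])]
soap [(0.91, [0.559, 0.03, 0.012], [312, 215])]
drip_mat [(0.81, [0.525, 0.259, -0.003], [256, 185])]
bottle [(0.9, [0.73, 0.075, -0.004], [355, 194]), (0.51, [0.616, 0.099, 0.0], [315, 200])]
```

View pics/scene0.png

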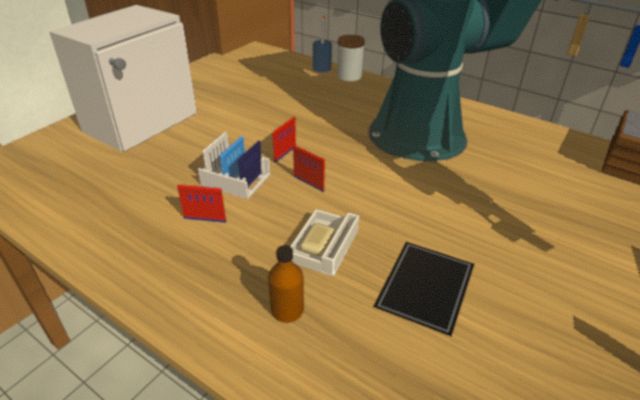

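View pics/side0.png

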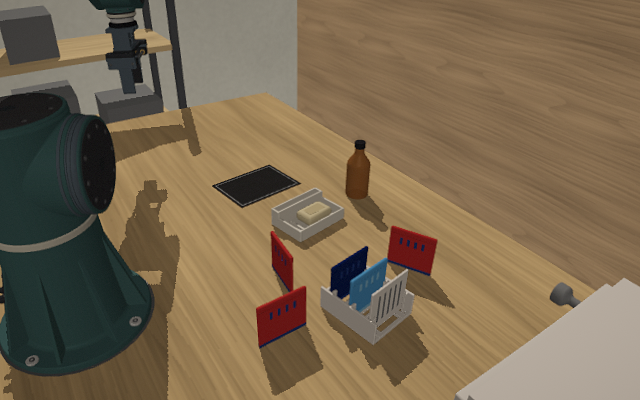

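Scene view: the dark scraper is in the rack's robot-left groove (~250,165), with light blue in the middle and the drain plate on the right. The red look-alikes stand apart. The dish is at ~(325,240), the mat at ~(425,287) and the bottle at ~(287,285). Side view agrees. Next I measure the mat corners.

Run:
```python
from h import *
for n,(u,v) in {"scene":(426,284),"side":(256,185)}.items():
    s=snapshot(n); g=s["img"].max(2); m=((g<60)*255).astype(np.uint8)
    m=cv2.morphologyEx(m,cv2.MORPH_CLOSE,np.ones((7,7)))
    k,l,stt,c=cv2.connectedComponentsWithStats(m); i=l[v,u]; print(n,stt[i])
    P=np.array(np.nonzero(l==i)).T[:,::-1]; h=cv2.convexHull(P.astype(np.float32))[:,0]
    X=np.array([ray(s,a,b,.001)[:2] for a,b in h])
    r=cv2.minAreaRect((X*1000).astype(np.float32)); print(r)
    for q in ["dish_corner_fl","dish_corner_fr","dish_corner_bl","dish_corner_br","dark_scraper_grip","drain_plate","dark_scraper"]:
        print(q,[np.round(w(s,x["centre"]),3).tolist() for x in place_of(s,q)[:3]])
```

```text
scene [ 375  243   98   92 5347]
((523.9774780273438, 262.2477111816406), (192.90838623046875, 145.57769775390625), 7.984176158905029)
dish_corner_fl [[0.482, -0.032, -0.001]]
dish_corner_fr [[0.631, -0.001, 0.0]]
dish_corner_bl [[0.467, 0.067, 0.004]]
dish_corner_br [[0.614, 0.1, 0.006]]
dark_scraper_grip [[0.47, -0.235, 0.099], [0.383, -0.116, 0.094], [0.631, -0.23, 0.09]]
drain_plate [[0.485, -0.329, 0.011]]
dark_scraper [[0.467, -0.233, 0.009], [0.311, -0.251, -0.001], [0.382, -0.119, -0.001]]
side [ 213  165   87   43 1872]
((523.0198364257812, 259.0111083984375), (196.97369384765625, 147.34376525878906), 7.761817932128906)
dish_corner_fl [[0.484, -0.034, 0.001]]
dish_corner_fr [[0.629, -0.002, -0.004]]
dish_corner_bl [[0.466, 0.075, -0.003]]
dish_corner_br [[0.615, 0.097, 0.002]]
dark_scraper_grip [[0.383, -0.119, 0.088], [0.468, -0.23, 0.097], [0.634, -0.232, 0.086]]
drain_plate [[0.484, -0.33, 0.006], [0.549, 0.032, -0.004]]
dark_scraper [[0.31, -0.248, -0.003], [0.386, -0.12, 0.003], [0.468, -0.239, 0.008]]
```

Add to h.py:
```python
def go(x,y,z,deg):
    s=ctrl.read_state(); p=s["tool_pos"]; th=s["eef_rot"][2]; c,n=np.cos(th),np.sin(th)
    d=np.array([x,y,z])-p; t=np.array([c*d[0]+n*d[1], n*d[0]-c*d[1], -d[2]])/.2
    yw=-((np.radians(deg)-th+np.pi)%(2*np.pi)-np.pi)/(2*np.pi)
    print("now",np.round(p,4),"yaw",np.round(np.degrees(th),2),"t",s["time"],"dp",np.round(t,4),"yaw",round(yw,4))
```

```text
(no output)
```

apply_moves([
  [-1,-0.93,0],
  [-1,-0.93,0],
  [-1,-0.93,0],
  [-1,-0.93,0],
  [-1,-0.93,0],
  [-1,-0.93,0],
], grip=[0,0,0,0,0,0], yaw=[0.142,0.142,0.142,0.142,0.142,0.142])

```text
time: 3.15
tool_pos: [0.4116, 0.3667, 0.1871]
eef_rot: [3.141, -0.0, 1.777]
contact_force: [-0.4, 0.6, -0.2]
opening: 1.002
gripper_force: 0.0
```

```bash
python3 -c "
from h import *
go(.5665,-.049,.186,102)"
```

```text
now [0.4116 0.3667 0.1871] yaw 101.84 t 3.15 dp [-2.1931  0.3315  0.0054] yaw -0.0004
```

apply_moves([
  [-1,0.15,0],
  [-1,0.15,0],
  [-1,0.15,0],
  [-1,0.15,0],
], grip=[0,0,0,0], yaw=[0,0,0,0])

```text
time: 3.65
tool_pos: [0.4828, 0.1769, 0.187]
eef_rot: [3.141, 0.0, 1.78]
contact_force: [0.6, 0.5, -0.6]
opening: 1.002
gripper_force: 0.0
```

apply_moves([
  [-1,0.15,0],
  [-1,0.15,0],
  [-1,0.15,0],
  [-1,0.15,0],
], grip=[0,0,0,0], yaw=[0,0,0,0])

```text
time: 4.15
tool_pos: [0.554, -0.0125, 0.1869]
eef_rot: [3.141, 0.0, 1.78]
contact_force: [-0.2, 0.8, 0.2]
opening: 0.999
gripper_force: 0.0
```

```bash
python3 -c "
from h import *
go(.5665,-.049,.012,102)"
```

```text
now [ 0.554  -0.0125  0.1869] yaw 101.99 t 4.15 dp [-0.1916  0.0232  0.8745] yaw -0.0
```

apply_moves([
  [-0.21,0.023,0],
  [-0.21,0.023,0.2],
  [-0.21,0.023,0.4],
  [-0.21,0.023,0.6],
  [-0.21,0.023,0.75],
  [-0.21,0.023,0.87],
  [-0.21,0.023,0.87],
], grip=[0,0,0,0,0,0,0], yaw=[0,0,0,0,0,0,0])

```text
time: 5.03
tool_pos: [0.5648, -0.0495, 0.0113]
eef_rot: [-3.139, -0.001, 1.782]
contact_force: [-0.6, 0.2, 0.3]
opening: 0.998
gripper_force: 0.0
```

```bash
python3 -c "
from h import *
go(.533,.193,.012,98)
s=snapshot('scene'); cv2.imwrite('pics/s1.png',cv2.resize(s['img'][150:350,220:500],None,fx=2.5,fy=2.5))"
```

```text
now [ 0.5648 -0.0495  0.0113] yaw 102.12 t 5.025 dp [ 1.2188  0.0989 -0.0033] yaw 0.0114
```

View pics/s1.png

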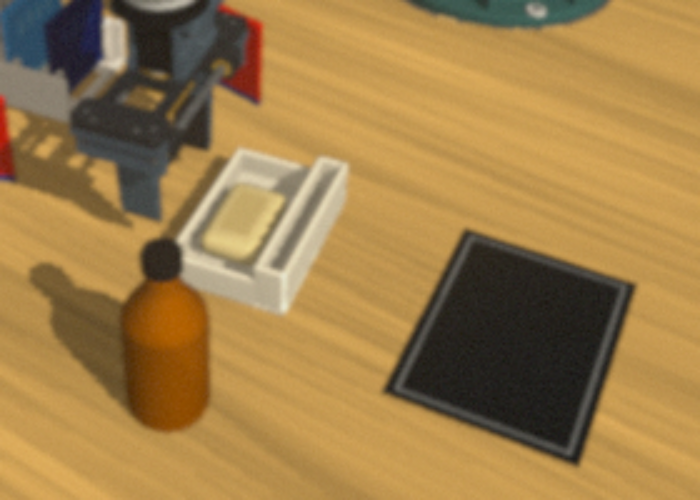

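The fingers (crop ~(140,190) and (200,130)) straddle the front wall of the dish, with a gap to it. The soap is at (240,220) and the bottle is clear. Now I push.

apply_moves([
  [0.06,0,0],
  [0.11,0,0],
  [0.16,0.005,0],
  [0.22,0.01,0],
  [0.29,0.018,0],
  [0.36,0.025,0],
  [0.43,0.032,0],
  [0.5,0.04,0],
], grip=[0,0,0,0,0,0,0,0], yaw=[0,0,0,0,0,0,0.002,0.004])

```text
time: 6.08
tool_pos: [0.5528, 0.0491, 0.0128]
eef_rot: [-3.141, 0.0, 1.754]
contact_force: [0.6, -2.7, -0.1]
opening: 1.001
gripper_force: 1.5
```

```bash
python3 -c "
from h import *
go(.533,.193,.012,98)"
```

```text
now [0.5528 0.0491 0.0128] yaw 100.52 t 6.075 dp [0.7253 0.0342 0.0039] yaw 0.007
```

apply_moves([
  [0.07,0.003,0],
  [0.14,0.006,0],
  [0.21,0.01,0],
  [0.28,0.014,0],
  [0.35,0.018,0],
  [0.42,0.022,0],
  [0.49,0.026,0],
  [0.54,0.028,0],
], grip=[0,0,0,0,0,0,0,0], yaw=[0.001,0.002,0.003,0.004,0.005,0.006,0.007,0.007])

```text
time: 7.08
tool_pos: [0.5386, 0.1564, 0.0128]
eef_rot: [-3.142, -0.0, 1.711]
contact_force: [0.5, -2.9, -0.8]
opening: 1.002
gripper_force: 1.5
```

```bash
cat >> h.py <<'E'
def dish():
    C=[]
    for n in ["scene","side"]:
        s=snapshot(n); M=w(s,(place_of(s,"drip_mat") or [{"centre":[0,0,9]}])[0]["centre"])
        for q in ["fl","fr","bl","br"]:
            r=place_of(s,"dish_corner_"+q)
            if r: C.append((q,r[0]["score"],w(s,r[0]["centre"])))
        b=place_of(s,"bay_floor"); print(n,"mat",M.round(3),"bay",[(x["score"],w(s,x["centre"]).round(3)) for x in b[:2]])
    m=np.array([.5235,.2605]); a=np.radians(7.9); R=np.array([[np.cos(a),np.sin(a)],[-np.sin(a),np.cos(a)]])
    for q,sc,X in C: print(q,round(sc,2),X.round(3),"in mat",(R@(X[:2]-m)).round(4))
E
python3 -c "
from h import *
go(.533,.193,.012,98)
dish()
go(.533,.193,.012,98)"
```

```text
now [0.5386 0.1564 0.0128] yaw 98.01 t 7.075 dp [ 0.1852 -0.002   0.004 ] yaw 0.0
scene mat [ 0.518  0.261 -0.004] bay [(0.64, array([0.533, 0.186, 0.009]))]
side mat [ 0.527  0.259 -0.001] bay [(0.79, array([0.527, 0.187, 0.01 ]))]
fr 0.74 [0.617 0.108 0.002] in mat [ 0.0714 -0.1635]
bl 0.78 [0.453 0.185 0.004] in mat [-0.0802 -0.0647]
br 0.9 [0.603 0.212 0.005] in mat [ 0.0719 -0.059 ]
fl 0.8 [0.466 0.084 0.001] in mat [-0.0814 -0.1668]
fr 0.75 [ 0.609  0.113 -0.006] in mat [ 0.0646 -0.1575]
bl 0.86 [ 0.452  0.193 -0.001] in mat [-0.08   -0.0567]
br 0.68 [0.603 0.21  0.   ] in mat [ 0.0722 -0.0612]
now [0.5388 0.1554 0.0129] yaw 97.99 t 7.775 dp [ 0.1903 -0.0025  0.0043] yaw -0.0
```

```bash
python3 -c "
from h import *
s=snapshot('scene'); cv2.imwrite('pics/s2.png',cv2.resize(s['img'][150:350,220:500],None,fx=2.5,fy=2.5))"
```

```text
(no output)
```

View pics/s2.png

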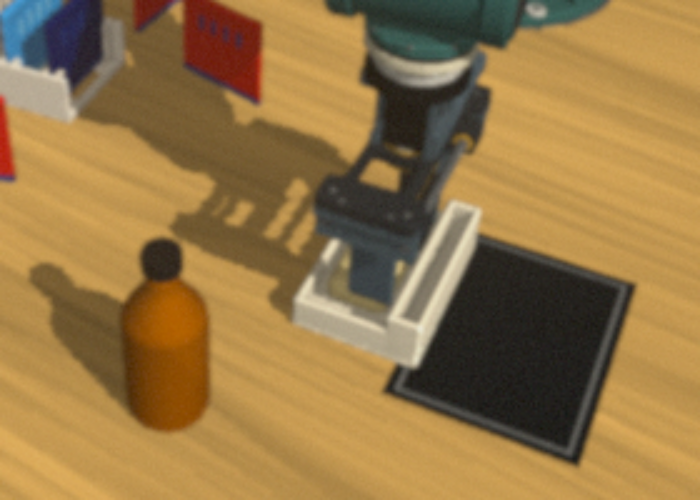

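```bash
python3 -c "
from h import *
s=snapshot('side'); cv2.imwrite('pics/s3.png',cv2.resize(s['img'][120:270,200:400],None,fx=4,fy=4,interpolation=cv2.INTER_CUBIC))
print(px(s,ctrl.read_state()['tool_pos']))"
```

```text
[279.54986796 195.38843214]
```

View pics/s3.png

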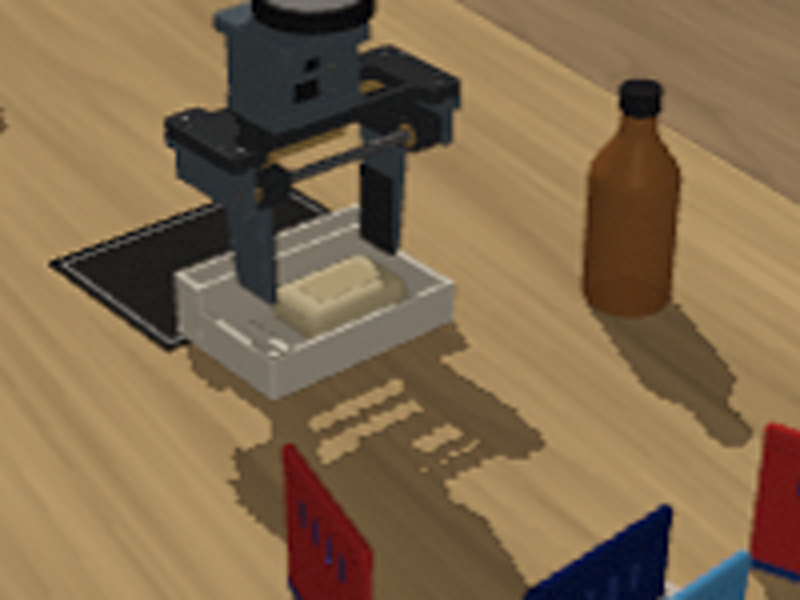

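```bash
python3 -c "
from h import *
sc=snapshot('scene'); sd=snapshot('side')
f=lambda s,X,o,k: ((px(s,X)-o)*k).round().tolist()
for z in (.012,.03,.04):
  for sg in (1,-1):
    a=np.radians(102.1);P=np.array([.5648,-.0495,z])+sg*.052*np.array([np.sin(a),-np.cos(a),0])
    b=np.radians(98);Q=np.array([.5386,.1558,z])+sg*.052*np.array([np.sin(b),-np.cos(b),0])
    print(z,sg,'s1',f(sc,P,(220,150),2.5),'s2',f(sc,Q,(220,150),2.5),'s3',f(sd,Q,(200,120),4))
"
```

```text
0.012 1 s1 [141.0, 239.0] s2 [365.0, 324.0] s3 [379.0, 277.0]
0.012 -1 s1 [192.0, 166.0] s2 [411.0, 241.0] s3 [254.0, 329.0]
0.03 1 s1 [141.0, 224.0] s2 [367.0, 308.0] s3 [379.0, 253.0]
0.03 -1 s1 [192.0, 150.0] s2 [413.0, 226.0] s3 [253.0, 305.0]
0.04 1 s1 [140.0, 215.0] s2 [368.0, 299.0] s3 [379.0, 240.0]
0.04 -1 s1 [192.0, 142.0] s2 [414.0, 217.0] s3 [252.0, 292.0]
```

The images put the fingertips at z ≈ 0.035–0.04, while the reading is 0.012. So they passed over the front wall and are pushing on the bay's front wall, beside the soap. The dish slides properly and the soap is at (340,290) between the fingers. Its centre still needs about 111 mm along mat y, so I keep pushing this way.

apply_moves([
  [0.07,0.002,0],
  [0.14,0.004,0],
  [0.21,0.006,0],
  [0.28,0.008,0],
  [0.36,0.01,0],
  [0.43,0.012,0],
  [0.5,0.014,0],
  [0.53,0.015,0],
], grip=[0,0,0,0,0,0,0,0], yaw=[0,0,0,0,0,0,0,0])

```text
time: 8.98
tool_pos: [0.5268, 0.2618, 0.0128]
eef_rot: [3.142, 0.0, 1.711]
contact_force: [0.0, -4.2, 0.7]
opening: 1.001
gripper_force: 1.9
```

```bash
python3 -c "
from h import *
dish()
go(.533,.193,.012,98)"
```

```text
scene mat [-4.693 -3.47  -4.928] bay []
side mat [ 0.528  0.261 -0.   ] bay [(0.62, array([0.517, 0.292, 0.006]))]
fr 0.84 [ 0.602  0.214 -0.   ] in mat [ 0.0715 -0.0566]
bl 0.75 [0.444 0.291 0.006] in mat [-0.0744  0.041 ]
br 0.57 [0.588 0.317 0.004] in mat [0.0719 0.0469]
fr 0.67 [ 0.6    0.216 -0.006] in mat [ 0.0693 -0.055 ]
bl 0.87 [ 0.441  0.299 -0.003] in mat [-0.0765  0.0496]
br 0.93 [0.594 0.314 0.002] in mat [0.0768 0.0436]
now [0.527  0.2608 0.0128] yaw 97.99 t 9.675 dp [-0.3398 -0.0173  0.0042] yaw -0.0
```

apply_moves([
  [-0.03,0,0],
  [-0.03,0,-0.05],
  [-0.03,0,-0.2],
  [-0.03,0,-0.5],
  [-0.03,0,-0.8],
  [-0.03,0,-1],
  [-0.03,0,-1],
], grip=[0,0,0,0,0,0,0], yaw=[0,0,0,0,0,0,0])

```text
time: 10.55
tool_pos: [0.5295, 0.2556, 0.217]
eef_rot: [3.136, -0.002, 1.71]
contact_force: [-0.5, -0.4, -0.7]
opening: 1.001
gripper_force: 0.0
```

```bash
python3 -c "
from h import *
go(.468,-.2345,.25,10.2)"
```

```text
now [0.5295 0.2556 0.217 ] yaw 98.0 t 10.55 dp [-2.3839 -0.6452 -0.1652] yaw 0.2439
```

apply_moves([
  [-0.3,0,-0.16],
  [-0.6,-0.1,-0.16],
  [-0.9,-0.2,-0.16],
  [-1,-0.25,-0.16],
  [-1,-0.25,-0.16],
  [-1,-0.25,-0.16],
  [-1,-0.25,-0.16],
  [-1,-0.25,-0.16],
], grip=[0.56,0.56,0.56,0.56,0.56,0.56,0.56,0.56], yaw=[0.03,0.06,0.09,0.12,0.15,0.18,0.21,0.244])

```text
time: 11.55
tool_pos: [0.5055, 0.0498, 0.2439]
eef_rot: [-3.141, 0.001, 0.204]
contact_force: [-0.4, 1.0, -0.5]
opening: 0.437
gripper_force: 0.0
```

```bash
python3 -c "
from h import *
go(.468,-.2345,.25,10.2)"
```

```text
now [0.5055 0.0498 0.2439] yaw 11.69 t 11.55 dp [-0.4715  1.3539 -0.0304] yaw 0.0042
```

apply_moves([
  [-0.1,0.3,0],
  [-0.2,0.6,0],
  [-0.3,0.9,0],
  [-0.33,1,0],
  [-0.33,1,0],
], grip=[0.56,0.56,0.56,0.56,0.56], yaw=[0,0,0,0,0])

```text
time: 12.18
tool_pos: [0.4826, -0.1605, 0.244]
eef_rot: [-3.141, 0.001, 0.208]
contact_force: [0.5, -0.3, 0.6]
opening: 0.441
gripper_force: 0.0
```

```bash
python3 -c "
from h import *
go(.468,-.2345,.15,10.2)"
```

```text
now [ 0.4826 -0.1605  0.244 ] yaw 11.91 t 12.175 dp [-0.1477  0.3468  0.47  ] yaw 0.0048
```

apply_moves([
  [-0.15,0.2,0],
  [-0.15,0.347,0],
  [-0.15,0.347,0.2],
  [-0.15,0.347,0.4],
  [-0.15,0.347,0.47],
  [-0.15,0.347,0.47],
], grip=[0.56,0.56,0.56,0.56,0.56,0.56], yaw=[0.005,0.005,0.005,0.005,0.005,0.005])

```text
time: 12.92
tool_pos: [0.4684, -0.2328, 0.1505]
eef_rot: [-3.141, 0.001, 0.18]
contact_force: [0.5, -0.9, -0.3]
opening: 0.438
gripper_force: 0.0
```

```bash
python3 -c "
from h import *
go(.468,-.2345,.15,10.2)
p=ctrl.read_state()['tool_pos']
sc=snapshot('scene'); sd=snapshot('side'); wr=snapshot('wrist')
a=sc['img'][100:220,170:330];b=sd['img'][190:340,260:460]
A=cv2.resize(a,(480,360),interpolation=cv2.INTER_CUBIC);B=cv2.resize(b,(480,360),interpolation=cv2.INTER_CUBIC)
W=cv2.resize(wr['img'],(576,360))
th=ctrl.read_state()['eef_rot'][2]
for s,n,o,k in ((sc,'scene',(170,100),3),(sd,'side',(260,190),2.4)):
  for sg in (1,-1):
    print(n,sg,[((px(s,p+[0,0,dz]+sg*.0268*np.array([np.sin(th),-np.cos(th),0]))-o)*k).round().tolist() for dz in (0,.025)])
cv2.imwrite('pics/s4.png',np.hstack([A,B])[:, :]); cv2.imwrite('pics/w4.png',wr['img'])
im=cv2.imread('pics/s4.png'); cv2.imwrite('pics/s4.png',cv2.resize(im,(800,300)))
for s in (sc,sd,wr):
  for q in ['dark_scraper_grip','light_scraper','dark_scraper']:
    print(s['shot'],q,[(round(x['score'],2),w(s,x['centre']).round(3).tolist()) for x in place_of(s,q)[:3]])
"
```

```text
now [ 0.4684 -0.2328  0.1505] yaw 10.3 t 12.925 dp [-0.0034  0.0078  0.0026] yaw 0.0003
scene 1 [[203.0, 89.0], [200.0, 60.0]]
scene -1 [[263.0, 104.0], [261.0, 75.0]]
side 1 [[245.0, 124.0], [248.0, 97.0]]
side -1 [[193.0, 93.0], [195.0, 66.0]]
14 dark_scraper_grip [(0.89, [0.636, -0.228, 0.088]), (0.86, [0.313, -0.249, 0.091]), (0.62, [0.532, 0.241, 0.013])]
14 light_scraper [(0.71, [0.474, -0.279, 0.009])]
14 dark_scraper [(0.93, [0.381, -0.118, -0.003]), (0.73, [0.633, -0.231, 0.002]), (0.64, [0.466, -0.238, 0.01])]
15 dark_scraper_grip [(0.95, [0.63, -0.233, 0.091]), (0.94, [0.385, -0.121, 0.09]), (0.87, [0.47, -0.233, 0.096])]
15 light_scraper [(0.6, [0.474, -0.279, 0.009])]
15 dark_scraper [(0.79, [0.469, -0.239, 0.009]), (0.75, [0.383, -0.121, 0.002]), (0.75, [0.633, -0.234, 0.002])]
16 dark_scraper_grip [(0.84, [0.473, -0.234, 0.101])]
16 light_scraper [(0.67, [0.476, -0.279, 0.009])]
16 dark_scraper [(0.76, [0.312, -0.251, 0.002]), (0.75, [0.637, -0.232, -0.003]), (0.71, [0.468, -0.237, 0.011])]
```

View pics/s4.png

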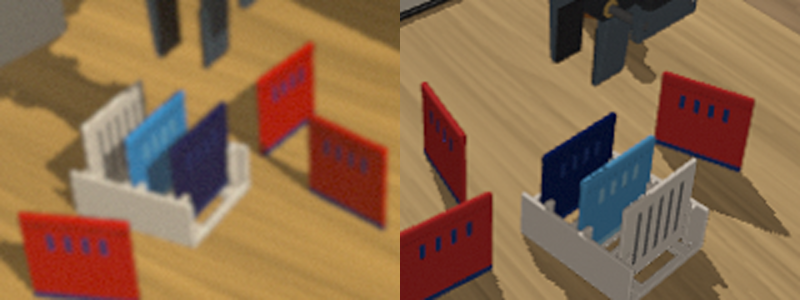

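View pics/w4.png

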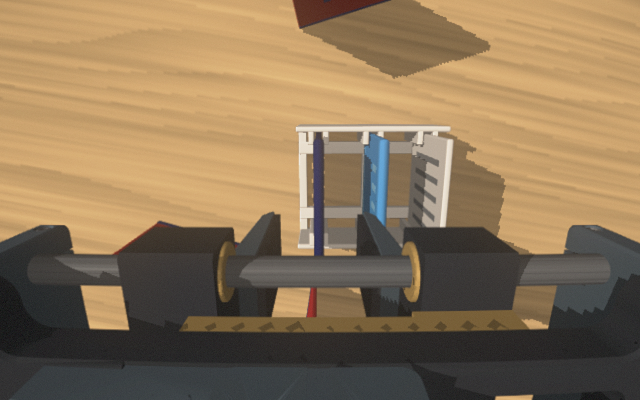

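The crops show the fingers above the dark scraper, with both tips about 21 mm above the reported z. The wrist view shows the blade at col 319, midway between the finger tips (278 and 360). I descend with that offset allowed for.

apply_moves([
  [0,0.008,0.12],
  [0,0.008,0.24],
  [0,0.008,0.36],
  [0,0.008,0.46],
  [0,0.008,0.46],
], grip=[0.56,0.56,0.56,0.56,0.56], yaw=[0,0,0,0,0])

```text
time: 14.15
tool_pos: [0.4679, -0.2347, 0.0578]
eef_rot: [-3.14, 0.002, 0.179]
contact_force: [1.0, 0.1, -0.1]
opening: 0.44
gripper_force: 0.0
```

```bash
python3 -c "
from h import *
go(.468,-.2345,.15,10.2)
sc=snapshot('scene'); sd=snapshot('side')
a=sc['img'][120:200,190:310];b=sd['img'][220:330,290:440]
cv2.imwrite('pics/s5.png',np.hstack([cv2.resize(a,(400,267),interpolation=cv2.INTER_CUBIC),cv2.resize(b,(364,267),interpolation=cv2.INTER_CUBIC)]))
"
```

```text
now [ 0.4679 -0.2347  0.0578] yaw 10.25 t 14.15 dp [ 0.0007 -0.0011 -0.4612] yaw 0.0001
```

View pics/s5.png

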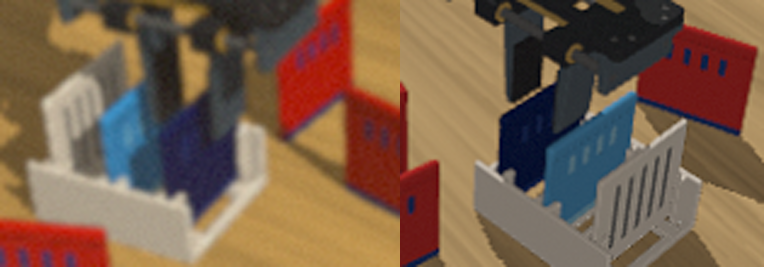

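The fingers straddle the bead of the dark scraper. In the left crop they are at (165,110) and (228,125), and in the right crop at (520,85) and (570,120). I close and lift.

apply_moves([
  [0,0,0],
  [0,0,0],
  [0,0,0],
  [0,0,0],
  [0,0,0],
  [0,0,0],
], grip=[1,1,1,1,1,1], yaw=[0,0,0,0,0,0], newtons=25)

```text
time: 15.0
tool_pos: [0.4689, -0.2353, 0.059]
eef_rot: [3.141, -0.0, 0.179]
contact_force: [-0.9, 1.1, 4.8]
opening: 0.088
gripper_force: 25.0
```

apply_moves([
  [0,0,-0.05],
  [0,0,-0.1],
  [0,0,-0.16],
  [0,0,-0.24],
  [0,0,-0.35],
  [0,0,-0.5],
  [0,0,-0.65],
  [0,0,-0.65],
], grip=[1,1,1,1,1,1,1,1], yaw=[0,0,0,0,0,0,0,0])

```text
time: 16.0
tool_pos: [0.47, -0.2359, 0.1916]
eef_rot: [3.139, -0.003, 0.179]
contact_force: [-0.4, -0.5, -1.3]
opening: 0.085
gripper_force: 25.0
```

```bash
python3 -c "
from h import *
s=snapshot('scene'); sd=snapshot('side')
for s in (s,sd):
  for q in ['dark_scraper','dark_scraper_grip','rack','light_scraper','soap_dish','bay_floor']:
    print(q,[(round(x['score'],2),w(s,x['centre']).round(3).tolist()) for x in place_of(s,q)[:4]])
go(.52,.3,.19,9)
"
```

```text
dark_scraper [(0.84, [0.632, -0.229, 0.001]), (0.78, [0.312, -0.247, 0.001]), (0.75, [0.469, -0.237, 0.142]), (0.61, [0.383, -0.121, -0.001])]
dark_scraper_grip [(0.9, [0.386, -0.118, 0.09]), (0.84, [0.311, -0.251, 0.09]), (0.61, [0.633, -0.229, 0.093])]
rack [(0.62, [0.472, -0.28, 0.001])]
light_scraper [(0.62, [0.474, -0.282, 0.008])]
soap_dish [(0.67, [0.522, 0.257, 0.006])]
bay_floor [(0.63, [0.519, 0.293, 0.008])]
dark_scraper [(0.93, [0.468, -0.239, 0.139]), (0.9, [0.314, -0.249, 0.001]), (0.86, [0.632, -0.234, -0.0]), (0.76, [0.381, -0.122, -0.0])]
dark_scraper_grip [(0.89, [0.311, -0.251, 0.085]), (0.88, [0.632, -0.233, 0.09]), (0.78, [0.386, -0.12, 0.087]), (0.67, [0.472, -0.234, 0.223])]
rack [(0.91, [0.476, -0.28, 0.002])]
light_scraper [(0.71, [0.473, -0.274, 0.006])]
soap_dish [(0.7, [0.52, 0.254, -0.004]), (0.26, [0.476, -0.279, 0.01])]
bay_floor [(0.86, [0.517, 0.293, 0.006]), (0.56, [0.479, -0.284, 0.001])]
now [ 0.4688 -0.2352  0.1888] yaw 10.26 t 16.7 dp [ 0.7286 -2.5875 -0.0062] yaw 0.0035
```

apply_moves([
  [0.08,-0.2,0],
  [0.15,-0.45,0],
  [0.22,-0.7,0],
  [0.28,-1,0],
  [0.28,-1,0],
], grip=[1,1,1,1,1], yaw=[0,0,0,0,0])

```text
time: 17.32
tool_pos: [0.4881, -0.0254, 0.1889]
eef_rot: [-3.141, -0.0, 0.183]
contact_force: [-1.1, 0.2, -0.7]
opening: 0.087
gripper_force: 25.0
```

apply_moves([
  [0.08,-0.2,0],
  [0.15,-0.45,0],
  [0.22,-0.7,0],
  [0.28,-1,0],
  [0.28,-1,0],
], grip=[1,1,1,1,1], yaw=[0.006,0.006,0.006,0.006,0.006])

```text
time: 17.95
tool_pos: [0.5081, 0.1807, 0.1889]
eef_rot: [-3.141, -0.0, 0.145]
contact_force: [-0.9, -0.4, -0.8]
opening: 0.086
gripper_force: 25.0
```

```bash
python3 -c "
from h import *
go(.517,.293,.13,8)
"
```

```text
now [0.5081 0.1807 0.1889] yaw 8.28 t 17.95 dp [ 0.1249 -0.5492  0.2945] yaw 0.0008
```

apply_moves([
  [0.05,-0.2,0],
  [0.1,-0.4,0],
  [0.125,-0.549,0],
  [0.125,-0.549,0.15],
  [0.125,-0.549,0.29],
  [0.125,-0.549,0.29],
], grip=[1,1,1,1,1,1], yaw=[0.001,0.001,0.001,0.001,0.001,0.001])

```text
time: 18.7
tool_pos: [0.5163, 0.2887, 0.1291]
eef_rot: [3.14, 0.004, 0.134]
contact_force: [0.5, -0.6, -0.5]
opening: 0.085
gripper_force: 25.0
```

```bash
python3 -c "
from h import *
go(.517,.293,.07,8)
dish()
S=[snapshot(n) for n in ('scene','side','wrist')]
for s in S:
  for q in ['dark_scraper','dark_scraper_grip','bay_floor','soap_dish']:
    print(s['shot'],q,[(round(x['score'],2),w(s,x['centre']).round(3).tolist()) for x in place_of(s,q)[:5] if w(s,x['centre'])[1]>.1])
cv2.imwrite('pics/s6.png',np.hstack([cv2.resize(S[0]['img'][180:330,320:470],(400,400),interpolation=cv2.INTER_CUBIC),cv2.resize(S[1]['img'][100:240,200:340],(400,400),interpolation=cv2.INTER_CUBIC)]))
"
```

```text
now [0.5163 0.2887 0.1291] yaw 7.68 t 18.7 dp [ 0.0062 -0.0208  0.2954] yaw -0.0009
scene mat [0.591 0.317 0.006] bay [(0.78, array([0.521, 0.291, 0.01 ]))]
side mat [ 0.526  0.255 -0.001] bay [(0.67, array([0.518, 0.291, 0.008])), (0.55, array([0.52 , 0.293, 0.17 ]))]
fl 0.78 [ 0.455  0.191 -0.006] in mat [-0.0771 -0.0594]
fr 0.83 [0.604 0.214 0.004] in mat [ 0.0736 -0.0576]
bl 0.72 [0.443 0.295 0.007] in mat [-0.0748  0.045 ]
br 0.89 [0.591 0.317 0.004] in mat [0.0742 0.0466]
fl 0.9 [ 0.457  0.185 -0.   ] in mat [-0.076  -0.0653]
bl 0.69 [ 0.441  0.299 -0.003] in mat [-0.077   0.0492]
br 0.59 [ 0.594  0.313 -0.   ] in mat [0.0776 0.0425]
23 dark_scraper [(0.74, [0.515, 0.29, 0.085])]
23 dark_scraper_grip [(0.76, [0.516, 0.289, 0.172])]
23 bay_floor [(0.58, [0.522, 0.293, 0.011])]
23 soap_dish [(0.56, [0.52, 0.258, 0.003])]
24 dark_scraper [(0.92, [0.517, 0.29, 0.079])]
24 dark_scraper_grip [(0.64, [0.518, 0.291, 0.168]), (0.32, [0.513, 0.29, 0.005])]
24 bay_floor [(0.97, [0.519, 0.291, 0.009])]
24 soap_dish [(0.68, [0.518, 0.255, -0.004]), (0.55, [0.535, 0.248, 0.012])]
25 dark_scraper [(0.74, [0.516, 0.287, 0.084])]
25 dark_scraper_grip [(0.69, [0.516, 0.287, 0.171]), (0.43, [0.607, 0.214, 0.0])]
25 bay_floor [(0.68, [0.517, 0.296, 0.006])]
25 soap_dish [(0.95, [0.52, 0.259, -0.001])]
```

View pics/s6.png

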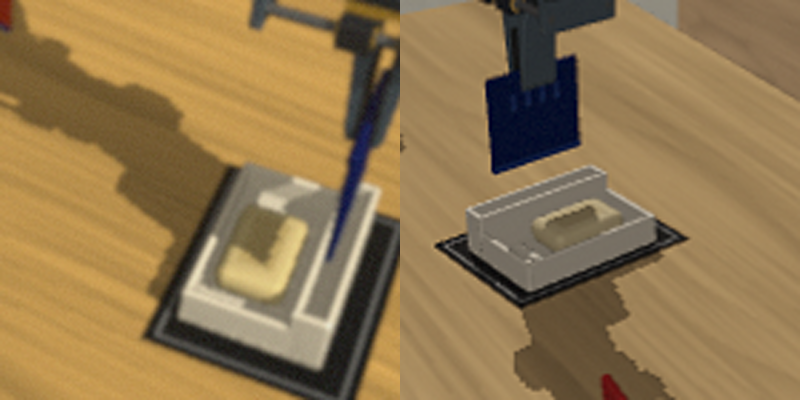

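The crops show the dish wholly on its mat (left crop: dish spans (180–380,165–370)) with the soap in its tray, and the blade edge hanging over the bay, slightly to its front side. I correct by about 3 mm and lower it.

apply_moves([
  [0.012,-0.016,0],
  [0.012,-0.016,0.06],
  [0.012,-0.016,0.12],
  [0.012,-0.016,0.12],
], grip=[1,1,1,1], yaw=[0,0,0,0])

```text
time: 20.65
tool_pos: [0.5181, 0.2936, 0.1052]
eef_rot: [3.141, 0.002, 0.135]
contact_force: [0.3, 0.1, -1.3]
opening: 0.085
gripper_force: 25.0
```

```bash
python3 -c "
from h import *
go(.517,.293,.06,8)
D={'dark_scraper':[],'bay_floor':[]}
for n in ('scene','side','wrist')*2:
  s=snapshot(n)
  for q in D:
    D[q]+=[w(s,x['centre']) for x in place_of(s,q)[:5] if np.hypot(*(w(s,x['centre'])[:2]-[.518,.292]))<.02 and w(s,x['centre'])[2]<.1]
for q in D: print(q,len(D[q]),np.median(D[q],0).round(4),np.mean(D[q],0).round(4),np.std(D[q],0).round(4))
go(.517,.293,.06,8)
"
```

```text
now [0.5181 0.2936 0.1052] yaw 7.74 t 20.65 dp [-0.0057  0.0022  0.2261] yaw -0.0007
dark_scraper 6 [0.5189 0.2925 0.0568] [0.5185 0.2922 0.0569] [0.0017 0.0012 0.0009]
bay_floor 5 [0.5178 0.2943 0.0069] [0.5182 0.2934 0.0071] [0.0008 0.0017 0.0026]
now [0.519  0.294  0.1068] yaw 7.74 t 21.55 dp [-0.0106  0.0039  0.2341] yaw -0.0007
```

apply_moves([
  [0,-0.004,0.03],
  [0,-0.004,0.06],
  [0,-0.004,0.09],
  [0,-0.004,0.12],
  [0,-0.004,0.12],
], grip=[1,1,1,1,1], yaw=[0,0,0,0,0])

```text
time: 22.18
tool_pos: [0.5185, 0.2947, 0.0822]
eef_rot: [3.141, 0.001, 0.135]
contact_force: [0.8, -0.6, -1.1]
opening: 0.084
gripper_force: 25.0
```

apply_moves([
  [0,0,0.03],
  [0,0,0.06],
  [0,0,0.09],
  [0,0,0.105],
  [0,0,0.105],
], grip=[1,1,1,1,1], yaw=[0,0,0,0,0])

```text
time: 22.8
tool_pos: [0.5188, 0.2948, 0.0616]
eef_rot: [3.141, 0.0, 0.135]
contact_force: [-0.4, 0.3, -1.2]
opening: 0.084
gripper_force: 25.0
```

```bash
cat > chk.py <<'E'
from h import *
D={'dark_scraper':[],'bay_floor':[],'soap_dish':[],'soap':[]}
for n in ('scene','side','wrist')*2:
  s=snapshot(n)
  for q in D:
    D[q]+=[w(s,x['centre']) for x in place_of(s,q)[:5] if np.hypot(*(w(s,x['centre'])[:2]-[.518,.28]))<.05 and w(s,x['centre'])[2]<.1]
for q in D:
  if D[q]: print(q,len(D[q]),np.median(D[q],0).round(4),np.std(D[q],0).round(4))
go(.517,.293,.06,8)
E
python3 chk.py
```

```text
dark_scraper 7 [0.5168 0.293  0.0114] [0.0021 0.0015 0.0017]
bay_floor 6 [0.5172 0.293  0.0068] [0.0027 0.0024 0.0024]
soap_dish 4 [0.5203 0.2561 0.0007] [0.0018 0.0032 0.0044]
soap 6 [0.5327 0.2443 0.0137] [0.0015 0.0009 0.0016]
now [0.5189 0.2949 0.0618] yaw 7.74 t 24.3 dp [-0.0106  0.008   0.0091] yaw -0.0007
```

Now I lower the last few millimetres until the force shows contact.

apply_moves([
  [0,0,0.008],
  [0,0,0.014],
  [0,0,0.018],
  [0,0,0.018],
], grip=[1,1,1,1], yaw=[0,0,0,0])

```text
time: 24.8
tool_pos: [0.5189, 0.2951, 0.059]
eef_rot: [-3.141, 0.0, 0.135]
contact_force: [-6.4, -1.1, 13.9]
opening: 0.092
gripper_force: 25.0
```

apply_moves([
  [0,0,-0.004],
  [0,0,-0.004],
  [0,0,-0.004],
  [0,0,-0.004],
  [0,0,-0.1],
  [0,0,-0.3],
  [0,0,-0.6],
  [0,0,-0.9],
], grip=[1,0.6,0.6,0.6,0.6,0.6,0.6,0.6], yaw=[0,0,0,0,0,0,0,0])

```text
time: 25.8
tool_pos: [0.5186, 0.2948, 0.2414]
eef_rot: [-3.141, -0.001, 0.135]
contact_force: [0.5, 0.8, 0.6]
opening: 0.402
gripper_force: 0.0
```

```bash
python3 chk.py; python3 -c "
from h import *
dish()
S=[snapshot(n) for n in ('scene','side')]
cv2.imwrite('pics/s7.png',np.hstack([cv2.resize(S[0]['img'][180:330,330:480],(400,400),interpolation=cv2.INTER_CUBIC),cv2.resize(S[1]['img'][110:250,200:340],(400,400),interpolation=cv2.INTER_CUBIC)]))
"
```

```text
dark_scraper 5 [0.5195 0.2928 0.0097] [0.0017 0.0013 0.0016]
bay_floor 5 [0.5172 0.2912 0.0078] [0.0016 0.0011 0.0018]
soap_dish 6 [ 5.229e-01  2.569e-01 -1.000e-04] [0.0007 0.0026 0.003 ]
soap 6 [0.5324 0.2431 0.0127] [0.0009 0.0012 0.0021]
now [0.5189 0.2949 0.2382] yaw 7.74 t 27.3 dp [-0.0106  0.0079  0.8911] yaw -0.0007
scene mat [0.523 0.258 0.005] bay [(0.64, array([0.518, 0.293, 0.009]))]
side mat [0.526 0.258 0.001] bay [(0.97, array([0.519, 0.292, 0.006]))]
fl 0.86 [ 0.454  0.192 -0.   ] in mat [-0.0784 -0.0582]
fr 0.92 [0.602 0.213 0.005] in mat [ 0.0716 -0.0576]
bl 0.77 [0.443 0.293 0.005] in mat [-0.0751  0.0436]
br 0.64 [0.59  0.314 0.002] in mat [0.073  0.0434]
fl 0.86 [0.455 0.189 0.002] in mat [-0.0781 -0.0616]
fr 0.79 [ 0.601  0.211 -0.006] in mat [ 0.0704 -0.0598]
bl 0.89 [ 0.438  0.298 -0.003] in mat [-0.0794  0.049 ]
br 0.62 [0.593 0.315 0.001] in mat [0.0761 0.0442]
```

View pics/s7.png

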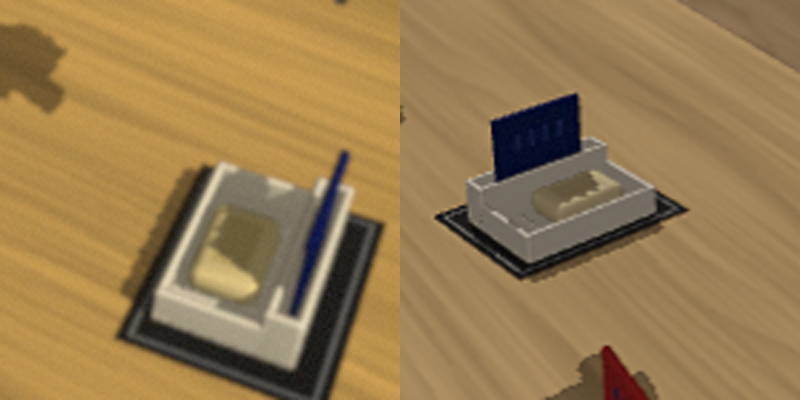

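The scraper stands in the bay with its bead up (left crop ~(320,230), right crop ~(535,140)). The soap is in the tray, the dish is wholly on the mat, and the gripper is clear.

```bash
python3 -c "
from h import *
print(ctrl.finish_job())"
```

```text
the job is handed in; nothing more can be done
None
```

The job is handed in at about 28 s of the 58 s limit: by the last pictures and position estimates, the dish stands wholly on its mat with the soap in it, and the dark scraper stands bead up in the bay. The dish was pushed from inside the tray, against the bay's front wall, because the fingertips rode about 25 mm higher than reported; no verdict was returned.

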